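# Book a jar out of the sloped stock bin

### The arm

A 6-joint arm with a two-finger parallel gripper is mounted at the origin on the work surface. World frame = base frame: x ahead of the robot, y to its left, z up, the work surface at z = 0. Lengths are in m, angles in rad, forces in N, time in s.
With the tool pointing down it reaches from about 0.35 to 0.975 m from the base axis. Payload 4.9 kg.
Tool frame: the origin (TCP) lies midway between the tips of the shut fingers; the grasp point (between the pads) lies 19 mm behind it (ctrl.hold_point_z is the distance from the TCP to the grasp point, in m); z points along the fingers, y is the line along which they close (so a half turn about z gives the same grasp; the last joint's range is limited). The gripper opens to 85 mm and grips with 20 to 120 N. Pads are 22 mm wide; open, the fingers measure 114 mm over their backs; the gripper's body (76 mm by 85 mm) begins 54 mm behind the grasp point. The pads swing forward as they close: fully open they stand 13 mm farther back than shut.
Start: joints at [-1.457, 0.053, 1.613, -0, 1.476, -0.119], TCP at [0.144, -0.608, 0.208] pointing down, gripper open.
Joint ranges: [-3.01, 3.01], [-1.01, 2.22], [0.06, 2.58], [-1.02, 4.17], [0.09, 2.62], [-3.14, 3.14]. Speed limits (rad/s): [2.57, 2.57, 3.14, 3.14, 3.14, 3.14].

### API

Orientations are given as a rotation vector (axis times angle).
In Python, from station import status, viewer, finish_job, ctrl gives the robot as it stands.
- The arm moves only by the shell command python3 -m jog 'ROWS' [FORCE]. ROWS is JSON, a list of rows, each a list of 7 numbers: the turn, a rotation vector about the tool's x, y, z each as a share of 5 degrees, from -1 to 1, then the shift along the tool's x, y, z each as a share of 30 mm, from -1 to 1, then the opening, from -1 (shut) to 1 (fully open). A call has 1 to 5 rows; each row shifts and turns the commanded pose from where the row before left it, along the tool's axes as they then stand; what a row does not reach is not made up. A row lasts 1/8 s, in which the tool goes at most 62.5 mm and 10.7 degrees, less where a joint would pass 70% of its speed; a pose out of reach is approached as far as the arm can. A call with a number of a shift or a turn outside -1 to 1 is refused whole. A call with a gripper value outside its range is refused whole. The fingers move at their own pace and stop on an object; FORCE is the grip in N (left out, the last holds). Time passes only in rows, so rows that do not move let the fingers close. It gives the time, the measured TCP pose, the force, the opening and the grip force at its end, in the units of the state.
- status.get_obs(): the state, without advancing time (a new reading comes with each control period).
- viewer.get_image(name): name is "side" or "top"; returns a dict with "img" (384x512x3 uint8, red, green, blue), "fovy" (degrees; the focal length in pixels is half the picture's height over the tangent of half this angle, whatever the lens; pixels are square), "cx", "cy" (the principal point, pixels), "rvec" (rotation vector, rad) and "tvec" (3), from world to camera coordinates, as OpenCV has them. Camera axes: x right, y down, z forward; pixel columns grow to the right and rows downward; lengths in m; the calibration is good to about 2 mm. A picture is of the moment at which its call begins. There is no depth.
- finish_job(): hands the job in; it is judged then, once.
The state is a dict: "t": time; "q": joint angles; "dq": joint speeds; "effort": joint torques, N m; "tool_pos": TCP position; "tool_rot": TCP orientation; "contact_force": force on the tool from outside, world axes, zero at the start; "wrist_torque": the same for the moment, N m; "opening": finger opening in m; "grip_force": force on a finger pad.
Only numpy, scipy, OpenCV 4.12 (cv2) and the standard library are available. Lean on these libraries where they do the work, as an engineer would, in place of code of your own. Each camera call takes 0.05 s, during which the arm holds its last target. There are 200 camera calls.

### The job

Book the tall round jar out of stock: lift it from the sloped bin and hold it upright about 5 cm in front of the barcode scanner's window, with the middle of its label level with the window and squarely facing it, for about a second. Then stand it gently upright in the empty bay of the job tray, without dropping it in, and let go. Leave the other jars and the square bottle in their compartments and the ring clamp lying where it is.

Things in the scene. Friction and masses are not known exactly. Their poses are not given: they have to be found in the camera images.
- jar: the jar to book out, the only tall round one: amber glass, black screw cap, 44 mm diameter throughout, 105 mm tall, 0.22-0.45 kg. Origin: centre of underside; z up its axis; x out through the label's middle. A 12 mm paper seal strip runs from the label's middle up over the cap's rim to the cap's centre, so from above it shows where the label faces. Starts in any compartment, turned any way
- jar_label (a point): point on the jar's wall at the middle of its barcode label: 22 mm out from the axis, 42 mm above the underside. The label wraps 72 degrees of the wall, 19 to 65 mm above the underside; axes as the jar's
- bin: fixed plywood bin, four compartments in a row along y, frame tilted 0.35 rad: jars lean 20 degrees towards the robot against the front (-x) wall. Origin: middle of the row on the compartments' floor, 40 mm above the bench; z square to that floor, x rising away from the robot. Compartments 60 (x) by 86 mm, centres at y = -138, -46, 46, 138 mm; all walls 52 mm high, 6 mm thick
- short_jar_a: bystander in the bin: short round jar of the same make, 44 mm diameter, 72 mm tall, origin at the centre of its underside, z up its axis
- short_jar_b: bystander in the bin: a second short jar, the same as the first
- square_bottle: bystander in the bin: square amber bottle, 44 x 44 mm, shoulder at 78 mm, narrow black cap up to 100 mm, origin at the centre of its underside, z up its axis
- scanner: fixed barcode scanner at the robot's left: grey block 58 (x) x 76 (y) x 121 mm tall on a black foot 100 x 90 x 14 mm. Origin on the bench under the block's middle; z up; its dark window is on its -x face, which looks roughly to the robot's right. Reads a label held upright with the jar's axis 40 to 120 mm from the window
- window (a point): centre of the scanner's 54 x 50 mm window, 62 mm above the bench, axes as the scanner's
- tray: fixed wooden job tray at the robot's right, 170 (x) x 160 (y) x 30 mm tall, walls and floor 5 mm. Origin: centre of its underside; z up. A 5 mm divider along its x makes two bays of 160 x 72 mm, centred at y = +39 mm (empty, for the jar) and y = -39 mm (the ring clamp lies there)
- ring_clamp: bystander in the tray's other bay: wooden jeweller's ring clamp, 130 mm long along its x with a wedge reaching to 83 mm at its +x end, 26 mm thick, origin at the middle of its underside
Mind the look-alikes: they are no part of the job. Leave any green or yellow look-alike of the jar alone. There is more than one size of the tray; the one meant has the size given above.

How it is judged:
On the way:
1. the tall jar is held upright in front of the scanner's window, its label squarely facing it, for most of a second (x of window in the frame of jar between 0.035 and 0.13 m and angle between the x axis of jar and the x axis of scanner, either way round below 0.3 rad and y of jar_label in the frame of window between -0.025 and 0.025 m and z of jar_label in the frame of window between -0.025 and 0.025 m and x of jar in the frame of window between -0.13 and -0.035 m and angle between jar's own z axis and vertical below 0.2 rad and linear speed of jar below 0.05 m/s), for 0.8 s.
At the end, for the whole second after the job is handed in: After its label was read, the tall jar stands upright (within 7 degrees), at rest and released, flat on the floor of the tray's empty bay; the two short jars and the square bottle are still in their compartments and the ring clamp still in its bay, each within 20 mm of where it started (y of jar in the frame of tray between 0.015 and 0.065 m and x of jar in the frame of tray between -0.07 and 0.07 m and z of jar in the frame of tray between 0.001 and 0.009 m and angle between jar's own z axis and vertical below 0.12 rad and linear speed of jar below 0.02 m/s and distance of each of short_jar_a, short_jar_b, square_bottle, ring_clamp from where it was at the start of the episode below 0.02 m); the robot touches nothing.
It fails at once if another jar or the square bottle is shoved or pulled out of its place (more than 30 mm) (distance of any of short_jar_a, short_jar_b, square_bottle from where it was at the start of the episode above 0.03 m).
It fails at once if the ring clamp is displaced by more than 30 mm (distance of ring_clamp from where it was at the start of the episode above 0.03 m).
It fails at once if the jar is dropped or banged into the tray (over 45 N) (contact force between jar and tray above 45 N).
It fails at once if the jar is let go over the tray more than 12 mm above the bay's floor (x of jar in the frame of tray between -0.08 and 0.08 m and y of jar in the frame of tray between -0.08 and 0.08 m and z of jar in the frame of tray above 0.017 m and contact force between the fingers and jar below 0.2 N).
It also fails if it takes over 51 s, if anything falls off the work surface, if the arm or the gripper's body presses on something with over 40 N, if the wrist force passes 120 N, or if a joint passes its speed limit or range.

## Working session

There is one attempt and no reset: what is moved stays moved. The work goes in short steps, Python scripts to look and compute and a shell command to move; the robot and the scene stay as the last step left them, time stands still between calls to the robot, and variables do not carry over. Pictures are saved under pics/ and viewed, at most 10 in all, crops included, and the job is handed in when it is done.

```bash
mkdir -p pics; ls
python3 - <<'E'
from station import status, viewer, ctrl
import cv2, numpy as np
o=status.get_obs(); print({k:np.round(v,3).tolist() for k,v in o.items()}, ctrl.hold_point_z)
for n in("top","side"):
    d=viewer.get_image(n); cv2.imwrite(f"pics/{n}0.png",d["img"][:,:,::-1]); 
    np.savez(f"pics/{n}0.npz",**d)
    print(n,d["fovy"],d["cx"],d["cy"],d["rvec"],d["tvec"])
E
```

```text
pics
{'t': 0.0, 'q': [-1.457, 0.053, 1.614, -0.0, 1.476, -0.119], 'dq': [0.0, 0.003, -0.0, 0.001, -0.001, 0.001], 'effort': [0.002, -39.369, -37.017, 0.0, 0.007, 0.0], 'tool_pos': [0.144, -0.607, 0.206], 'tool_rot': [-3.118, -0.365, 0.0], 'contact_force': [0.078, 0.563, 0.228], 'wrist_torque': [-0.023, 0.013, -0.002], 'grip_force': 0.0, 'opening': 0.085} 0.0187
top 53.772058164037496 260.31047738716717 188.30483695749717 [ 2.15426846 -2.17005312  0.09971463] [0.0146619  0.52303977 1.07592068]
side 52.37693627174444 259.25318835103707 188.99951490505748 [ 0.31759035 -2.78151453  1.18633236] [0.52735884 0.12202053 0.98592432]
```

View pics/top0.png

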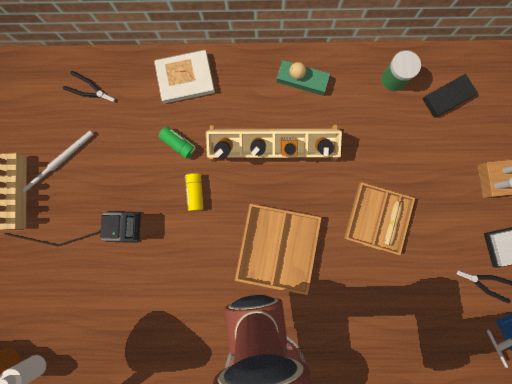

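View pics/side0.png

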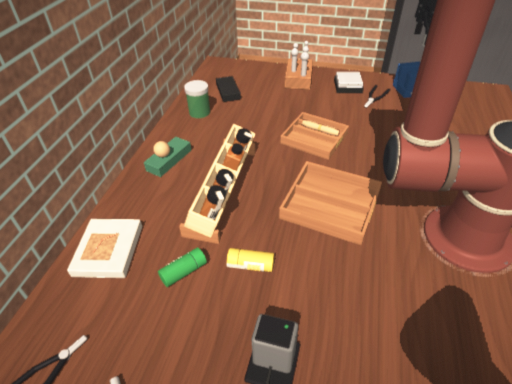

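The top view shows the bin at (275,145), the scanner at (121,227) and the tray with the clamp at (380,218). The larger tray at (280,248) is a decoy. Next I zoom in on the bin and the tray.

```bash
cat > h.py <<'E'
import numpy as np, cv2
from scipy.spatial.transform import Rotation as R
def cam(d):
    f=192/np.tan(np.radians(float(d["fovy"]))/2)
    K=np.array([[f,0,d["cx"]],[0,f,d["cy"]],[0,0,1]],float)
    return K,R.from_rotvec(d["rvec"]).as_matrix(),np.array(d["tvec"])
def ray(d,uv):
    K,Rm,t=cam(d); v=Rm.T@np.linalg.solve(K,[uv[0],uv[1],1.]); return -Rm.T@t, v/np.linalg.norm(v)
def onz(d,uv,z):
    c,v=ray(d,uv); return c+v*(z-c[2])/v[2]
def tri(d1,p1,d2,p2):
    (a,u),(b,w)=ray(d1,p1),ray(d2,p2)
    s=np.linalg.lstsq(np.stack([u,-w],1),b-a,rcond=None)[0]
    p,q=a+s[0]*u,b+s[1]*w; return (p+q)/2, np.linalg.norm(p-q)
def proj(d,P):
    K,Rm,t=cam(d); return cv2.projectPoints(np.float64(P).reshape(-1,1,3),np.array(d["rvec"]),t,K,None)[0][:,0]
E
python3 - <<'E'
import cv2,numpy as np
t=cv2.imread("pics/top0.png");s=cv2.imread("pics/side0.png")
z=lambda a,x0,x1,y0,y1,k:cv2.resize(a[y0:y1,x0:x1],None,fx=k,fy=k,interpolation=cv2.INTER_CUBIC)
c=np.zeros((600,800,3),np.uint8)
a=z(t,200,350,122,167,5); c[:a.shape[0],:a.shape[1]]=a          # 750x225
b=z(t,340,420,178,258,4); c[230:230+320,:320]=b
d=z(t,95,150,200,250,4); c[230:430,330:550]=d
cv2.imwrite("pics/c1.png",c)
c=np.zeros((600,800,3),np.uint8)
a=z(s,175,265,120,245,4); c[:500,:360]=a
b=z(s,275,355,105,165,4); c[:240,370:690]=b
d=z(s,240,305,305,384,4); c[245:245+316,370:630]=d
cv2.imwrite("pics/c2.png",c)
E
```

```text
(no output)
```

View pics/c1.png

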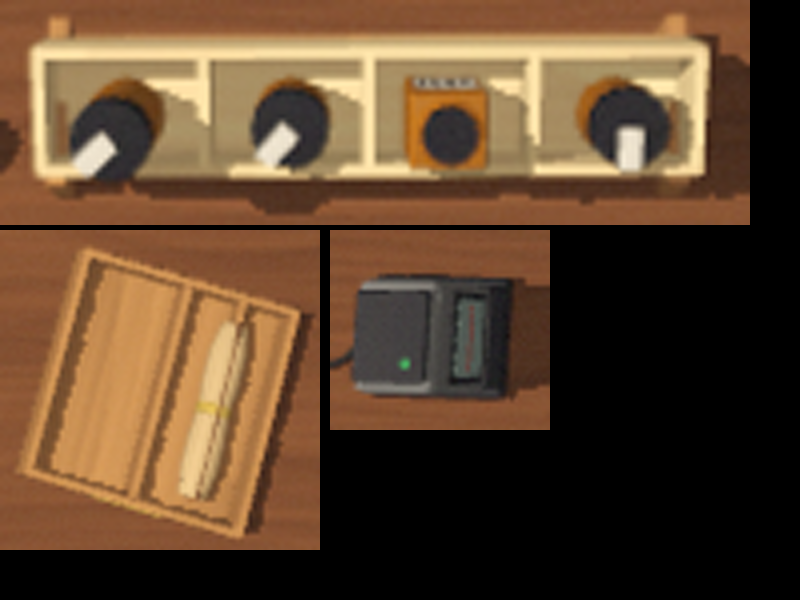

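View pics/c2.png

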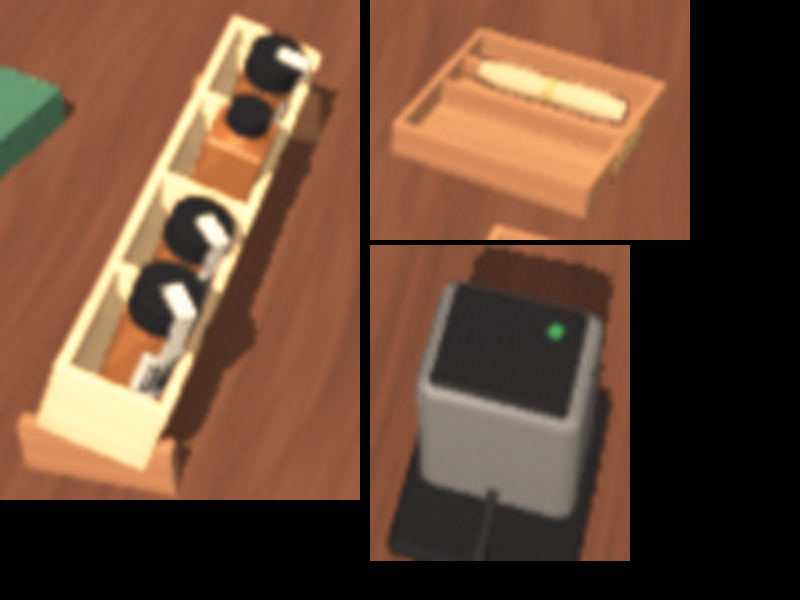

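The tall jar is in the leftmost compartment (cap around top (222,149), side (216,195)). Its seal points toward −x/+y. Now the measurements.

```bash
cat > m.py <<'E'
from h import *
T=dict(np.load("pics/top0.npz"));S=dict(np.load("pics/side0.npz"))
tc=lambda x,y:(200+x/5-.4,122+y/5-.4)   # crop->image (resize pixel centres)
hi,lo=.04+.052*np.cos(.35)+.036*np.sin(.35),.04+.052*np.cos(.35)-.036*np.sin(.35)
bl,br=onz(T,tc(32,42),hi),onz(T,tc(712,42),hi); fl,fr=onz(T,tc(36,178),lo),onz(T,tc(705,178),lo)
print("bin L",np.linalg.norm(bl-br),np.linalg.norm(fl-fr),"(.374) depth",np.linalg.norm(bl-fl),"(.072)",bl,br,fl,fr)
d=(bl-br)/np.linalg.norm(bl-br)+(fl-fr)/np.linalg.norm(fl-fr); yaw=np.arctan2(-d[0],d[1])
B=R.from_euler("z",yaw)*R.from_euler("y",-.35); Bm=B.as_matrix()
bo=(bl+br+fl+fr)/4-Bm@[0,0,.052]; print("bin",bo,"yaw",yaw)
def mask(d,box,thr,c=None):
    x0,x1,y0,y1=box; g=d["img"][y0:y1,x0:x1].astype(int)
    return g,x0,y0
# cap: dark pixels; strip: white pixels
for n,d,box in(("top",T,(210,236,138,160)),("side",S,(200,232,180,212))):
    g,x0,y0=mask(d,box,0); v=g.max(2); sat=v-g.min(2)
    dark=((v<70)&(sat<25)).astype(np.uint8); k,l,s,c=cv2.connectedComponentsWithStats(dark); i=1+s[1:,4].argmax()
    cs,_=cv2.findContours((l==i).astype(np.uint8),cv2.RETR_EXTERNAL,cv2.CHAIN_APPROX_NONE)
    h=cv2.convexHull(cs[0]); print(n,"dark",s[i],"circle",np.array(cv2.minEnclosingCircle(h)[0])+[x0,y0],cv2.minEnclosingCircle(h)[1])
    w=((g.min(2)>165)&(sat<45)).astype(np.uint8);k,l,s,c=cv2.connectedComponentsWithStats(w)
    for j in range(1,k):
        if s[j,4]>5: print("  white",s[j],c[j]+[x0,y0])
print("cap centre tri",tri(T,tc(112,138),S,(175+165/4-.4,120+300/4-.4)))
def cap(uv,h=.105):
    c,v=ray(T,uv);n=Bm[:,2];s=(bo+n*h-c)@n/(v@n); return Bm.T@(c+s*v-bo)
for nm,p in(("cap",(112,138)),("capL",(70,138)),("capR",(152,138)),("strip in",(110,138)),("strip out",(82,166))): print(nm,cap(tc(*p)))
tt=lambda x,y:(340+x/4-.4,178+(y-230)/4-.4)
q=[onz(T,tt(*p),.03) for p in((80,248),(302,312),(242,538),(20,472))]
print("tray sides",[np.linalg.norm(q[i]-q[i-1]) for i in range(4)],"c",sum(q)/4)
dx=q[0]-q[3]+q[1]-q[2];print("tray yaw",np.arctan2(dx[1],dx[0]))
ts=lambda x,y:(95+(x-330)/4-.4,200+(y-230)/4-.4); ss=lambda x,y:(240+(x-370)/4-.4,305+(y-245)/4-.4)
print("LED",tri(T,ts(405,364),S,ss(556,331)))
for z in(.121,.135):
    q=[onz(T,ts(*p),z) for p in((358,283),(430,287),(425,385),(352,388))]; print(z,np.round(q,4).tolist(),"cent",sum(q)/4)
w=[onz(T,ts(*p),z) for p,z in(((457,293),.087),((490,295),.037),((485,380),.037),((452,380),.087))]; print("win",np.round(w,4).tolist())
for z in(.087,): print(onz(T,ts(474,337),.062))
E
python3 m.py
```

```text
bin L 0.37530204576996334 0.3752835458187059 (.374) depth 0.07581001089005265 (.072) [0.67880121 0.15917738 0.1011917 ] [ 0.67508058 -0.21610622  0.1011917 ] [0.60713076 0.16016446 0.07650306] [ 0.60375696 -0.21510392  0.07650306]
bin [ 0.65902227 -0.02813561  0.04      ] yaw -0.00945198519171462
top dark [  4   4  16  16 153] circle [221.99397564 149.42771053] 8.147231101989746
  white [ 5 11  8  8 37] [218.48648649 152.59459459]
side dark [  8   6  18  18 160] circle [216.43157959 194.48947334] 9.251816749572754
  white [17 11  7  9 37] [219.7027027  195.02702703]
cap centre tri (array([0.61972169, 0.11198447, 0.12514253]), np.float64(0.0007714784038453825))
cap [-0.00775208  0.13840712  0.105     ]
capL [-0.00775632  0.1607634   0.105     ]
capR [-0.00774805  0.11712714  0.105     ]
strip in [-0.00775228  0.13947142  0.105     ]
strip out [-0.02276606  0.15482721  0.105     ]
tray sides [np.float64(0.16794285376205748), np.float64(0.16503385564567702), np.float64(0.16828564270043522), np.float64(0.1629625004614931)] c [ 0.4344185  -0.33181499  0.03      ]
tray yaw -0.29729138241352837
LED (array([0.39740674, 0.39876545, 0.12224012]), np.float64(0.00018018381333691035))
0.121 [[0.451, 0.4325, 0.121], [0.448, 0.3843, 0.121], [0.3834, 0.3855, 0.121], [0.3818, 0.4339, 0.121]] cent [0.4160733  0.40904415 0.121     ]
0.135 [[0.4504, 0.4264, 0.135], [0.4475, 0.3789, 0.135], [0.3838, 0.3801, 0.135], [0.3822, 0.4278, 0.135]] cent [0.41596531 0.40330985 0.135     ]
win [[0.4451, 0.3786, 0.087], [0.4453, 0.3731, 0.037], [0.3846, 0.375, 0.037], [0.3859, 0.3802, 0.087]]
[0.41514202 0.37487713 0.062     ]
```

```bash
cat > g.py <<'E'
import contextlib,io
with contextlib.redirect_stdout(io.StringIO()):
    from m import *
from station import status
def delta(pos,Rt):
    o=status.get_obs(); Rc=R.from_rotvec(o["tool_rot"]); 
    dp=Rc.inv().apply(np.array(pos)-o["tool_pos"]); dr=(Rc.inv()*Rt).as_rotvec()
    print("t %.2f"%o["t"],"tcp",np.round(o["tool_pos"],4),"F",np.round(o["contact_force"],1),"grip %.1f op %.4f"%(o["grip_force"],o["opening"]))
    print(" shift/30mm (cur axes)",np.round(dp/.03,2)," turn/5deg",np.round(np.degrees(dr)/5,2), " shift in target axes",np.round(Rt.inv().apply(np.array(pos)-o["tool_pos"])/.03,2))
flip=R.from_euler("x",np.pi)
BR=B*flip
J=np.array([-.008,.1384,0])
grasp=bo+Bm@(J+[0,0,.082-.0187]); above=grasp+Bm@[0,0,.09]
E
python3 - <<'E'
from g import *
p=cap((218.49,152.59));print("strip centroid",p, "angle",np.degrees(np.arctan2(p[1]-.1384,p[0]+.00775)))
# window & scanner axis: front edge of the window top/bottom lines
W=np.array(w); e=(W[0]-W[3]+W[1]-W[2]);print("scanner x-axis angle",np.degrees(np.arctan2(e[0],-e[1]))," (90=+y)",90-np.degrees(np.arctan2(e[1],e[0]))*-1)
# top edges of block
Q=np.array([onz(T,ts(*x),.121) for x in((358,283),(430,287),(425,385),(352,388))]);print(Q[0]-Q[3],Q[1]-Q[2],Q[0]-Q[1],Q[3]-Q[2])
# refine scanner yaw from dark top in top image
g=T["img"][200:250,95:150].astype(int);v=g.max(2);m=((v<85)&(v-g.min(2)<22)).astype(np.uint8)
k,l,s,c=cv2.connectedComponentsWithStats(m)
for j in range(1,k):
    if s[j,4]>60: print(s[j],c[j]+[95,200],cv2.minAreaRect(np.argwhere(l==j)[:,::-1].astype(np.float32)))
print(grasp,above); delta(above,BR)
E
```

```text
strip centroid [-0.01682706  0.14800633  0.105     ] angle 133.3773468009746
scanner x-axis angle 88.31619366500031  (90=+y) 88.3161936650003
[ 0.06924524 -0.00141044  0.        ] [ 0.06458651 -0.0012388   0.        ] [0.00299927 0.04820197 0.        ] [-0.00165947  0.0483736   0.        ]
[  0  11  46  31 945] [120.22857143 225.81481481] ((22.450000762939453, 25.85000228881836), (43.98279571533203, 30.18311882019043), 3.3664605617523193)
[0.6311113  0.1105344  0.09671911] [0.60025187 0.11082609 0.18126265]
t 0.10 tcp [ 0.1441 -0.6075  0.2064] F [0.6 0.8 0.1] grip 0.0 op 0.0851
 shift/30mm (cur axes) [ 20.32 -19.79   0.88]  turn/5deg [-0.51  3.99  2.74]  shift in target axes [ 13.78 -24.09   5.92]
```

```bash
for f in 1; do
python3 -m jog '[[0,0,0,1,-1,0,1],[0,0,0,1,-1,0,1],[0,0,0,1,-1,0,1],[0,0,0,1,-1,0,1],[0,0,0,1,-1,0,1]]' 40
python3 -m jog '[[0,0,0,1,-1,0,1],[0,0,0,1,-1,0,1],[0,0,0,1,-1,0,1],[0,0,0,1,-1,0,1],[0,0,0,1,-1,0,1]]'
python3 -m jog '[[0,0,0,1,-1,0,1],[0,0,0,1,-1,0,1],[0,0,0,1,-1,0,1],[0,0,0,1,-1,0,1],[0,0,0,1,-1,0,1]]'
python3 -m jog '[[0,0,0,1,-1,0,1],[0,0,0,1,-1,0,1],[0,0,0,1,-1,0,1],[0,0,0,1,-1,0,1],[0,0,0,1,-1,0,1]]'
done
echo 'BR=B*R.from_euler("z",45,degrees=True)*flip' >> g.py
python3 -c "from g import *; delta(above,BR)"
```

```text
t: 0.72
tool_pos: [0.256, -0.4261, 0.207]
tool_rot: [-3.12, -0.364, 0.0]
contact_force: [-0.3, -0.9, 0.0]
opening: 0.0857
grip_force: 0.0
t: 1.35
tool_pos: [0.3672, -0.2456, 0.2071]
tool_rot: [-3.12, -0.365, 0.0]
contact_force: [0.0, -0.1, -0.8]
opening: 0.0855
grip_force: 0.0
t: 1.98
tool_pos: [0.4786, -0.065, 0.2071]
tool_rot: [-3.12, -0.365, 0.001]
contact_force: [0.1, -0.7, -0.3]
opening: 0.0853
grip_force: 0.0
t: 2.6
tool_pos: [0.5899, 0.1154, 0.2068]
tool_rot: [3.12, 0.365, -0.001]
contact_force: [0.1, -0.2, 0.2]
opening: 0.0852
grip_force: 0.0
t 2.60 tcp [0.5899 0.1154 0.2068] F [ 0.1 -0.2  0.2] grip 0.0 op 0.0852
 shift/30mm (cur axes) [0.3  0.23 0.85]  turn/5deg [-2.    3.55 -6.16]  shift in target axes [-0.08  0.13  0.92]
```

```bash
python3 -m jog '[[-0.286,0.507,-0.88,0,0,0,1],[-0.286,0.507,-0.88,0,0,0,1],[-0.286,0.507,-0.88,0,0,0,1],[-0.286,0.507,-0.88,0,0,0,1],[-0.286,0.507,-0.88,0,0,0,1]]' >/dev/null
python3 -m jog '[[-0.286,0.507,-0.88,0,0,0,1],[-0.286,0.507,-0.88,0,0,0,1],[0,0,0,0,0.13,0.4,1],[0,0,0,-0.08,0,0.5,1],[0,0,0,0,0,0,1]]'
python3 -c "
from g import *; delta(above,BR); delta(grasp,BR)
from station import viewer
o=[cv2.resize(viewer.get_image(n)['img'][y:y+150,x:x+150],None,fx=2.6,fy=2.6,interpolation=cv2.INTER_CUBIC)[:,:,::-1] for n,x,y in(('top',160,80),('side',140,90))]
cv2.imwrite('pics/a1.png',np.hstack(o))"
```

```text
t: 3.85
tool_pos: [0.5989, 0.1092, 0.1793]
tool_rot: [2.749, 1.122, 0.478]
contact_force: [0.3, 0.4, -0.8]
opening: 0.0853
grip_force: 0.0
t 3.85 tcp [0.5989 0.1092 0.1793] F [ 0.3  0.4 -0.8] grip 0.0 op 0.0853
 shift/30mm (cur axes) [ 0.08  0.01 -0.05]  turn/5deg [-0.03  0.04 -0.01]  shift in target axes [ 0.08  0.01 -0.05]
t 3.85 tcp [0.5989 0.1092 0.1793] F [ 0.3  0.4 -0.8] grip 0.0 op 0.0853
 shift/30mm (cur axes) [0.09 0.01 2.95]  turn/5deg [-0.03  0.04 -0.01]  shift in target axes [0.08 0.01 2.95]
```

View pics/a1.png

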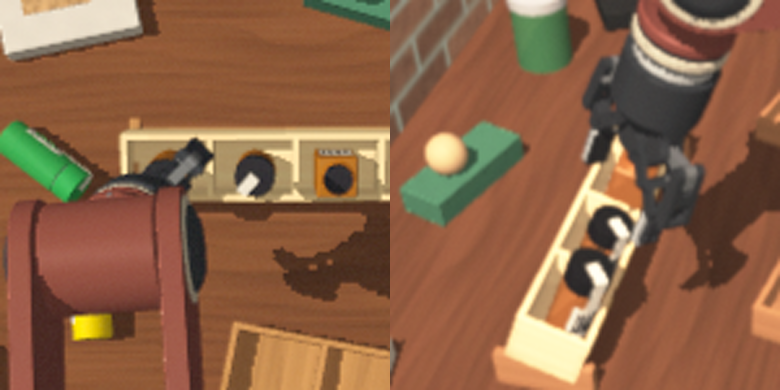

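The gripper is over the tall jar (left panel, cap around (160,165)). Its fingers are diagonal and clear of the neighbour. Descending and closing.

```bash
python3 -m jog '[[0,0,0,0.08,0,0.6,1],[0,0,0,0,0,0.6,1],[0,0,0,0,0,0.6,1],[0,0,0,0,0,0.6,1],[0,0,0,0,0,0.55,1]]' | head -4
python3 -m jog '[[0,0,0,0,0,0,0.2],[0,0,0,0,0,0,-0.2],[0,0,0,0,0,0,-1],[0,0,0,0,0,0,-1],[0,0,0,0,0,0,-1]]' 40
python3 -m jog '[[0,0,0,0,0,0,-1],[0,0,0,0,0,0,-1],[0,0,0,0,0,0,-1]]' 50
python3 -c "from g import *; delta(grasp,BR)"
```

```text
t: 4.58
tool_pos: [0.632, 0.1109, 0.0983]
tool_rot: [2.747, 1.123, 0.484]
contact_force: [-0.3, 0.1, -0.6]
t: 5.2
tool_pos: [0.6323, 0.1113, 0.1012]
tool_rot: [2.746, 1.122, 0.488]
contact_force: [-3.8, 1.2, 5.8]
opening: 0.0424
grip_force: 40.9
t: 5.58
tool_pos: [0.6323, 0.1113, 0.1013]
tool_rot: [2.746, 1.122, 0.488]
contact_force: [-4.6, 2.1, 6.6]
opening: 0.0422
grip_force: 49.6
t 5.58 tcp [0.6323 0.1113 0.1013] F [-4.6  2.1  6.6] grip 49.6 op 0.0422
 shift/30mm (cur axes) [-0.08 -0.05  0.13]  turn/5deg [ 0.02 -0.03 -0.  ]  shift in target axes [-0.08 -0.04  0.13]
```

```bash
python3 -m jog '[[0,0,0,0,0,-0.3,-1],[0,0,0,0,0,-0.6,-1],[0,0,0,0,0,-0.8,-1],[0,0,0,0,0,-0.8,-1],[0,0,0,0,0,-0.8,-1]]' 60
python3 -m jog '[[0,0,0,0,0,-0.8,-1],[0,0,0,0,0,-0.5,-1],[0,0,0,0,0,0,-1]]'
cat >> g.py <<'E'
n=Bm[:,2]; H=(np.array([.6323,.1113,.1013])-bo)@n   # tcp height above underside
sy=np.radians(88.5); win=np.array([.415,.375,.062]); ax=win-.07*np.array([np.cos(sy),np.sin(sy),0])
scan=np.array([ax[0],ax[1],.062-.042+H]); V=R.from_euler("z",0)*flip
tc0=np.array([.4344,-.3318]); ty=-.2973; place=np.r_[tc0+.039*np.array([-np.sin(ty),np.cos(ty)]),.005+H]
E
python3 -c "from g import *; print(H,scan,place); delta(scan,V)"
```

```text
t: 6.2
tool_pos: [0.5965, 0.1111, 0.1937]
tool_rot: [2.747, 1.123, 0.483]
contact_force: [0.9, -0.7, -3.8]
opening: 0.0415
grip_force: 61.6
t: 6.58
tool_pos: [0.5846, 0.1114, 0.2313]
tool_rot: [2.745, 1.122, 0.489]
contact_force: [0.3, 0.5, -4.0]
opening: 0.042
grip_force: 61.7
0.06719805804323763 [0.41316761 0.30502399 0.08719806] [ 0.44582465 -0.29451089  0.07219806]
t 6.58 tcp [0.5846 0.1114 0.2313] F [ 0.3  0.5 -4. ] grip 61.7 op 0.0420
 shift/30mm (cur axes) [-0.48 -9.53  2.51]  turn/5deg [ 1.61 -3.83  8.8 ]  shift in target axes [-5.72 -6.45  4.8 ]
```

```bash
python3 -m jog '[[0.179,-0.425,0.978,0,0,0,-1],[0.179,-0.425,0.978,0,0,0,-1],[0.179,-0.425,0.978,0,0,0,-1],[0.179,-0.425,0.978,0,0,0,-1],[0.179,-0.425,0.978,0,0,0,-1]]' >/dev/null
python3 -m jog '[[0.179,-0.425,0.978,0,0,0,-1],[0.179,-0.425,0.978,0,0,0,-1],[0.179,-0.425,0.978,0,0,0,-1],[0.179,-0.425,0.978,0,0,0,-1],[0,0,0,0,0,0,-1]]' | head -3
python3 -m jog '[[0,0,0,-0.5,-0.5,0,-1],[0,0,0,-0.9,-0.9,0,-1],[0,0,0,-0.9,-1,0,-1],[0,0,0,-0.9,-1,0,-1],[0,0,0,-0.9,-1,0,-1]]' >/dev/null
python3 -m jog '[[0,0,0,-0.9,-1,0,-1],[0,0,0,-0.5,-0.8,0,-1],[0,0,0,0,0,0,-1]]'
python3 -c "from g import *; delta(scan,V)"
```

```text
t: 7.82
tool_pos: [0.5845, 0.111, 0.2279]
tool_rot: [-3.141, -0.0, 0.006]
t: 8.82
tool_pos: [0.4172, 0.2991, 0.2298]
tool_rot: [-3.141, -0.007, 0.003]
contact_force: [0.5, -0.1, -3.6]
opening: 0.0418
grip_force: 61.7
t 8.82 tcp [0.4172 0.2991 0.2298] F [ 0.5 -0.1 -3.6] grip 61.7 op 0.0418
 shift/30mm (cur axes) [-0.12 -0.19  4.75]  turn/5deg [-0.01  0.02  0.05]  shift in target axes [-0.13 -0.2   4.75]
```

```bash
python3 -m jog '[[0,0,0,-0.12,-0.19,0.6,-1],[0,0,0,0,0,0.9,-1],[0,0,0,0,0,0.9,-1],[0,0,0,0,0,0.9,-1],[0,0,0,0,0,0.8,-1]]' >/dev/null
python3 -m jog '[[0,0,0,0,0,0.6,-1],[0,0,0,0,0,0,-1],[0,0,0,0,0,0,-1],[0,0,0,0,0,0,-1],[0,0,0,0,0,0,-1]]' |head -3
python3 -c "
from g import *; delta(scan,V)
from station import viewer
o=[]
for n,x,y in(('top',80,160),('side',210,254)):
    d=viewer.get_image(n); o.append(cv2.resize(d['img'][y:y+130,x:x+130],None,fx=3,fy=3,interpolation=cv2.INTER_CUBIC)[:,:,::-1])
    print(n,(proj(d,[[*scan[:2],.02],[*scan[:2],.125],win,scan*[1,1,0]+[0,.022,.062]])-[x,y])*3+1)
cv2.imwrite('pics/s1.png',np.hstack(o))"
```

```text
t: 10.07
tool_pos: [0.4162, 0.3036, 0.0901]
tool_rot: [-3.14, 0.0, 0.001]
t 10.07 tcp [0.4162 0.3036 0.0901] F [ 0.7 -0.1 -3.2] grip 61.8 op 0.0417
 shift/30mm (cur axes) [-0.1  -0.05  0.1 ]  turn/5deg [-0.02  0.   -0.  ]  shift in target axes [-0.1  -0.05  0.1 ]
top [[239.69874824 201.78496293]
 [206.59738971 201.48224894]
 [152.66466982 200.20359234]
 [203.76391833 201.82932852]]
side [[226.27919907 159.997765  ]
 [231.92927916  76.58577361]
 [205.74418318 222.43738005]
 [222.43707922 156.91385208]]
```

View pics/s1.png

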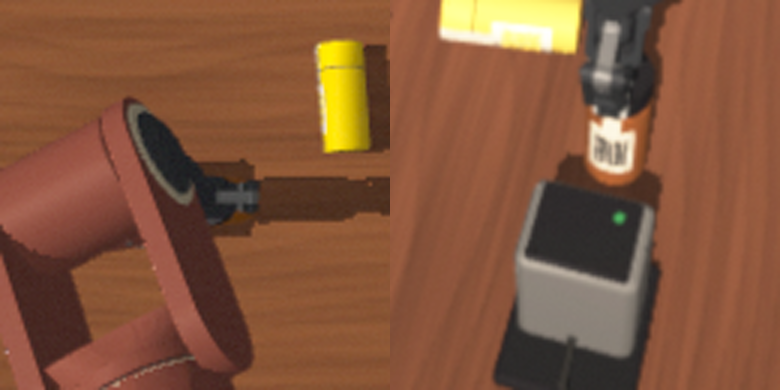

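The label (side crop, about (612,150)) squarely faces the scanner and the jar is upright. I make a small trim and hold.

```bash
python3 -m jog '[[0,0,0,-0.1,-0.05,0.08,-1],[0,0,0,0,0,0,-1],[0,0,0,0,0,0,-1],[0,0,0,0,0,0,-1],[0,0,0,0,0,0,-1]]' |head -3
python3 -m jog '[[0,0,0,0,0,0,-1],[0,0,0,0,0,0,-1],[0,0,0,0,0,0,-1],[0,0,0,0,0,0,-1],[0,0,0,0,0,0,-1]]' |head -3
python3 -m jog '[[0,0,0,0,0,0,-1],[0,0,0,0,0,0,-1],[0,0,0,0,0,0,-1]]' |head -3
python3 -m jog '[[0,0,0,0,0,-0.6,-1],[0,0,0,0,0,-0.9,-1],[0,0,0,0,0,-0.9,-1],[0,0,0,0,0,-0.9,-1],[0,0,0,0,0,-0.5,-1]]' |head -3
python3 -c "from g import *; delta(place,V); print(place)"
```

```text
t: 10.8
tool_pos: [0.4126, 0.3047, 0.0867]
tool_rot: [-3.141, 0.001, 0.003]
t: 11.42
tool_pos: [0.4126, 0.3047, 0.0866]
tool_rot: [-3.141, 0.0, 0.003]
t: 11.8
tool_pos: [0.4126, 0.3047, 0.0866]
tool_rot: [-3.141, 0.0, 0.003]
t: 12.42
tool_pos: [0.4138, 0.3052, 0.2039]
tool_rot: [-3.139, 0.0, -0.003]
t 12.43 tcp [0.4138 0.3052 0.2039] F [ 0.5 -0.7 -3.6] grip 61.8 op 0.0415
 shift/30mm (cur axes) [ 1.07 20.    4.34]  turn/5deg [-0.03 -0.02 -0.  ]  shift in target axes [ 1.07 19.99  4.39]
[ 0.44582465 -0.29451089  0.07219806]
```

```bash
python3 -m jog '[[0,0,0,0,0.5,0,-1],[0,0,0,0.05,0.9,0,-1],[0,0,0,0.05,1,0,-1],[0,0,0,0.05,1,0,-1],[0,0,0,0.05,1,0,-1]]' |head -2
python3 -m jog '[[0,0,0,0.05,1,0,-1],[0,0,0,0.05,1,0,-1],[0,0,0,0.05,1,0,-1],[0,0,0,0.05,1,0,-1],[0,0,0,0.05,1,0,-1]]' |head -2
python3 -m jog '[[0,0,0,0.05,1,0,-1],[0,0,0,0.05,1,0,-1],[0,0,0,0.05,1,0,-1],[0,0,0,0.05,1,0,-1],[0,0,0,0.05,1,0,-1]]' |head -2
python3 -m jog '[[0,0,0,0.05,1,0,-1],[0,0,0,0.05,1,0,-1],[0,0,0,0.05,1,0,-1],[0,0,0,0.1,1,0,-1],[0,0,0,0.1,0.6,0,-1]]' |head -2
python3 -m jog '[[0,0,0,0,0,0.5,-1],[0,0,0,0,0,0.8,-1],[0,0,0,0,0,0.8,-1],[0,0,0,0,0,0.5,-1],[0,0,0,0,0,0,-1]]' |head -6
python3 -c "
from g import *; delta(place,V)
from station import viewer
o=[]
for n,x,y in(('top',325,160),('side',260,80)):
    d=viewer.get_image(n); o.append(cv2.resize(d['img'][y:y+110,x:x+110],None,fx=3.5,fy=3.5,interpolation=cv2.INTER_CUBIC)[:,:,::-1])
cv2.imwrite('pics/p1.png',np.hstack(o))"
```

```text
t: 13.05
tool_pos: [0.4176, 0.1707, 0.1988]
t: 13.68
tool_pos: [0.4249, 0.0211, 0.1987]
t: 14.3
tool_pos: [0.4322, -0.1285, 0.1986]
t: 14.92
tool_pos: [0.4428, -0.2663, 0.1987]
t: 15.55
tool_pos: [0.4428, -0.2638, 0.1201]
tool_rot: [-3.138, -0.001, 0.008]
contact_force: [-0.1, -0.1, -3.3]
opening: 0.0415
grip_force: 61.9
t 15.55 tcp [ 0.4428 -0.2638  0.1201] F [-0.1 -0.1 -3.3] grip 61.9 op 0.0415
 shift/30mm (cur axes) [0.11 1.03 1.59]  turn/5deg [-0.04  0.06  0.  ]  shift in target axes [0.1  1.02 1.6 ]
```

View pics/p1.png

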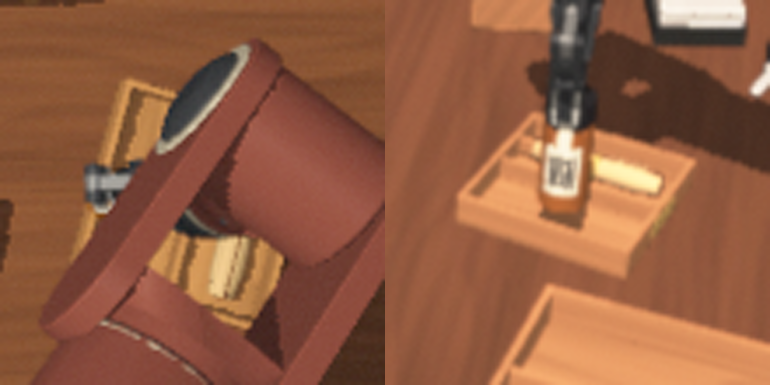

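The jar is upright over the tray but 31 mm short in y. I correct that, then lower slowly.

```bash
python3 -m jog '[[0,0,0,0.1,0.5,0,-1],[0,0,0,0,0.53,0,-1],[0,0,0,0,0,0.4,-1],[0,0,0,0,0,0.5,-1],[0,0,0,0,0,0.3,-1]]' |head -2
python3 -m jog '[[0,0,0,0,0,0.15,-1],[0,0,0,0,0,0.05,-1],[0,0,0,0,0,0,-1]]' |head -4
python3 -c "from g import *; delta(place,V)"
```

```text
t: 16.27
tool_pos: [0.4458, -0.2951, 0.0838]
t: 16.65
tool_pos: [0.4472, -0.2962, 0.0805]
tool_rot: [-3.141, 0.0, 0.002]
contact_force: [-0.1, 0.2, -3.0]
t 16.65 tcp [ 0.4472 -0.2962  0.0805] F [-0.1  0.2 -3. ] grip 62.0 op 0.0415
 shift/30mm (cur axes) [-0.04 -0.06  0.28]  turn/5deg [-0.    0.02 -0.  ]  shift in target axes [-0.04 -0.06  0.28]
```

Expected contact is 8 mm lower.

```bash
python3 -m jog '[[0,0,0,0,0,0.06,-1],[0,0,0,0,0,0.06,-1],[0,0,0,0,0,0.05,-1],[0,0,0,0,0,0.04,-1],[0,0,0,0,0,0,-1]]' |head -4
python3 -m jog '[[0,0,0,0,0,0.04,-1],[0,0,0,0,0,0,-1]]' |head -4
```

```text
t: 17.27
tool_pos: [0.4468, -0.2961, 0.0737]
tool_rot: [-3.141, 0.0, 0.003]
contact_force: [-1.0, -0.3, -3.4]
t: 17.52
tool_pos: [0.4468, -0.2961, 0.0726]
tool_rot: [-3.141, 0.0, 0.003]
contact_force: [0.3, 0.5, -2.9]
```

```bash
for i in 1; do python3 -m jog '[[0,0,0,0,0,0.03,-1],[0,0,0,0,0,0,-1]]' |sed -n '2p;4p'
python3 -m jog '[[0,0,0,0,0,0.03,-1],[0,0,0,0,0,0,-1]]' |sed -n '2p;4p'
python3 -m jog '[[0,0,0,0,0,0.03,-1],[0,0,0,0,0,0,-1]]' |sed -n '2p;4p'; done
```

```text
tool_pos: [0.447, -0.2962, 0.072]
contact_force: [-0.2, 1.2, -1.1]
tool_pos: [0.4474, -0.2963, 0.0719]
contact_force: [-0.1, 1.4, 3.0]
tool_pos: [0.4479, -0.2964, 0.0719]
contact_force: [-0.9, 3.0, 7.8]
```

Contact is where I predicted (z 0.072). Releasing and backing off.

```bash
python3 -m jog '[[0,0,0,0,0,-0.03,-1],[0,0,0,0,0,0,0.2],[0,0,0,0,0,0,0.6],[0,0,0,0,0,0,1],[0,0,0,0,0,0,1]]' 20
python3 -m jog '[[0,0,0,0,0,0,1],[0,0,0,0,0,-0.3,1],[0,0,0,0,0,-0.6,1],[0,0,0,0,0,-0.9,1],[0,0,0,0,0,-0.9,1]]' | tail -3
python3 -m jog '[[0,0,0,0,0,-1,1],[0,0,0,0,0,-1,1],[0,0,0,0,0,-1,1],[0,0,0,0,1,-1,1],[0,0,0,0,1,0,1]]' >/dev/null
python3 -m jog '[[0,0,0,0,1,0,1],[0,0,0,0,1,0,1],[0,0,0,0,1,0,1],[0,0,0,0,1,0,1],[0,0,0,0,1,0,1]]' |head -2
python3 -c "
from g import *
from station import viewer
o=[]
for n,x,y in(('top',325,160),('side',260,80)):
    d=viewer.get_image(n); o.append(cv2.resize(d['img'][y:y+110,x:x+110],None,fx=3.5,fy=3.5,interpolation=cv2.INTER_CUBIC)[:,:,::-1])
cv2.imwrite('pics/p2.png',np.hstack(o))"
```

```text
t: 18.9
tool_pos: [0.4468, -0.2962, 0.0708]
tool_rot: [-3.141, 0.0, 0.003]
contact_force: [-0.4, 0.1, -0.7]
opening: 0.0851
grip_force: 0.0
contact_force: [0.3, -0.1, 0.2]
opening: 0.0859
grip_force: 0.0
t: 20.78
tool_pos: [0.4473, -0.5075, 0.2738]
```

View pics/p2.png

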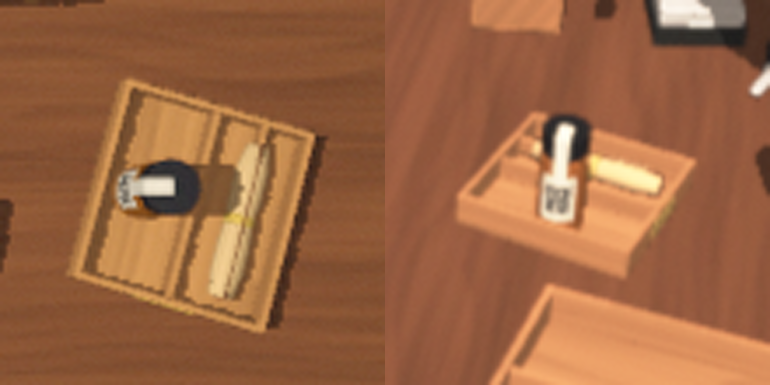

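The jar stands upright in the empty bay (cap at crop (168,187), with perspective lean only). The clamp has not moved and the robot is clear.

```bash
python3 -m jog '[[0,0,0,0,0,0,1],[0,0,0,0,0,0,1]]' |head -1; python3 -c "
from station import finish_job; print(finish_job())"
```

```text
t: 21.12
the job is handed in; nothing more can be done
None
```

I held the tall jar label-first at the scanner for about 1.6 s, stood it upright in the tray's empty bay, released it, and handed the job in at about 21 s; the hand-in returned no verdict.

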